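# Pin a hinge in the welding jig

### The job

Lay the loose hinge leaf flat across the two narrow uprights of the welding jig, its knuckle straight above the bush in the jig's bracket, and let go of it. Then take the hinge pin from its holder and thread it from above through the knuckle and on down through the bush, until its tip comes out below the bush. Finish still holding the pin there by its grip, with its collar about a centimetre clear above the knuckle, ready for tacking; leave the tape measure, cup and nozzle where they are.

Things in the scene. Friction and masses are not known exactly. Their poses are not given: they have to be found in the camera images.
- jig: Fixed steel jig; origin on the table under the axis of its bush; x runs from the bush to the far upright, z up. Base plate 135 x 84 x 6 mm (x -40 to 95). Two upright plates, 8 mm thick (x), 60 mm wide (y), flat tops 80 mm above the table, at x = -20 and +75 mm. The bush is a vertical 14 mm through hole, 1.5 mm chamfer, in a bracket block (x -16 to 22, 44 mm wide, z 30 to 50 mm), open below.
- rest (a point): Point on the bush axis at the height of the uprights' tops (80 mm above the table): where the lower mouth of the leaf's knuckle bore belongs; axes as the jig's.
- bush_bottom (a point): Centre of the lower mouth of the bush, 30 mm above the table (the upper mouth is 20 mm higher); z up.
- leaf: Loose steel leaf, 0.35 kg, starts flat on the table. Plate 128 (x) x 56 (y) x 6 mm, origin at the centre of its underside, z up. Knuckle tube 26 mm wide at x = -36 mm, top 34 mm up, 14 mm bore down through tube and plate. Upright web to grasp: 10 mm thick (y), x -18 to 38, top 38 mm up. On the jig its x points along the jig's x, so its origin is 36 mm along x from the bush axis.
- leaf_bore (a point): Centre of the lower mouth of the knuckle bore, in the plane of the leaf's underside.
- leaf_top (a point): Centre of the upper mouth of the knuckle bore, 34 mm above the underside; z up.
- pin_holder: Fixed aluminium block 60 x 60 x 50 mm, origin at the centre of its underside; a blind hole 15 mm in diameter and 44 mm deep in the top holds the pin.
- pin: Loose steel hinge pin, 0.12 kg, starts standing in the holder, tip 6 mm above the table. Origin at the tip (lowest point), z up along the pin. Shank 12 mm in diameter, 110 mm long, the lowest 10 mm tapering to 5 mm; collar 26 mm in diameter, 110 to 115 mm from the tip; round grip 20 mm in diameter, 115 to 156 mm from the tip.
- pin_collar (a point): Centre of the underside of the pin's collar, 110 mm from the tip.
- tape: Yellow tape measure, 33 x 81 x 64 mm, bystander; origin under its centre.
- cup: Grey steel cup, 65 mm wide and 64 mm high, bystander; origin under its centre.
- nozzle: Copper-coloured torch nozzle, 25 x 66 x 25 mm, lying, bystander; origin under its centre.
Not all that is in view belongs to the job. Leave any green look-alike of the leaf alone.

How it is judged (in metres and radians):
On the way, in this order (a step that is already met when the one before it is completed fails the run):
1. the leaf rests flat on both uprights with its bore over the bush, released (horizontal distance between leaf_bore and rest below 0.006 m and z of leaf_bore in the frame of rest between -0.003 and 0.003 m and angle between leaf's own z axis and vertical below 0.05 rad and contact force between the fingers and leaf below 0.1 N and linear speed of leaf below 0.02 m/s), for 0.2 s.
2. the pin's tip has come down through the leaf's knuckle (horizontal distance between pin and leaf_bore below 0.005 m and z of pin in the frame of leaf_bore below 0 m), for 0.1 s.
At the end, for the whole second after the job is handed in: Leaf flat on both uprights (3 mm, 0.05 rad), bore within 6 mm of the bush axis; pin upright (0.1 rad) through knuckle and bush, tip 3 mm or more out below and within 4 mm of the axis, collar 3 mm or more above the knuckle and within 6 mm of its axis; fingers hold the pin, still (horizontal distance between leaf_bore and rest below 0.006 m and z of leaf_bore in the frame of rest between -0.003 and 0.003 m and angle between leaf's own z axis and vertical below 0.05 rad and z of pin in the frame of bush_bottom below -0.003 m and horizontal distance between pin and bush_bottom below 0.004 m and horizontal distance between pin_collar and leaf_top below 0.006 m and z of pin_collar in the frame of leaf_top above 0.003 m and angle between pin's own z axis and vertical below 0.1 rad and contact force between the fingers and pin above 1 N and linear speed of pin below 0.02 m/s); the arm keeps its last pose, push and grip.
It fails at once if the tape measure is shifted by more than 30 mm (distance of tape from where it was at the start of the episode above 0.03 m).
It fails at once if the cup is shifted by more than 30 mm (distance of cup from where it was at the start of the episode above 0.03 m).
It fails at once if the nozzle is shifted by more than 30 mm (distance of nozzle from where it was at the start of the episode above 0.03 m).
It also fails if it takes over 72 s, if anything falls off the work surface, if the arm or the gripper's body presses on something with over 40 N, if the wrist force passes 120 N, or if a joint passes its speed limit or range.

### The arm

A 7-joint arm with a two-finger parallel gripper is mounted at the origin on a cart in front of the work surface, level with it; the furniture and walls round the work are solid. World frame = base frame: x ahead of the robot, y to its left, z up, the work surface at z = 0. Lengths are in m, angles in degrees, forces in N, time in s.
With the tool pointing down it reaches from about 0.425 to 0.875 m from the base axis. Payload 4.7 kg.
Tool frame: the origin (TCP) lies between the finger pads; the fingertips stand env.finger_overhang ahead of it and the grasp point (between the pads) lies 5 mm behind it (env.finger_overhang is the distance from the TCP to the fingertips, in m); z points along the fingers, y is the line along which they close (so a half turn about z gives the same grasp; the last joint's range is limited). The gripper opens to 87 mm and grips with 3 to 60 N. Pads are 19 mm wide; open, the fingers measure 117 mm over their backs; the gripper's body (75 mm by 190 mm) begins 51 mm behind the grasp point.
Start: joints at [-64.223, 18.392, -4.016, 83.108, 1.295, 78.541, -3.26], TCP at [0.274, 0.589, 0.237] pointing down, gripper open.
Joint ranges: [-163.93, 163.93], [-17.29, 119.83], [-79.2, 71.16], [3.27, 140.29], [-89.18, 269.18], [5.43, 117.66], [-154.24, 154.24]. Speed limits (degrees/s): [147.25, 147.25, 180, 180, 180, 180, 180].

### API

Orientations are given as [roll, pitch, yaw] about the fixed x, y, z axes, in that order (R = Rz(yaw) Ry(pitch) Rx(roll)).
In Python, from cell import telemetry, eyes, env, models gives the robot as it stands. The module is installed in compiled form; this text tells all that it offers.
- The arm moves only by the tool drive_tool, never from a script. Its arguments are lists of equal length, an entry for each row: "angular": the turn, a rotation vector about the tool's x, y, z in rad, a list of three; "delta_pos": the shift along the tool's x, y, z in cm, a list of three; "gripper": the finger opening in cm, from 0 to 8.7. A call has 1 to 20 rows; each row shifts and turns the commanded pose from where the row before left it, along the tool's axes as they then stand; what a row does not reach is not made up. A row lasts 1/10 s, in which the tool goes at most 50 mm and 8.59 degrees, less where a joint would pass 70% of its speed; a pose out of reach is approached as far as the arm can. A call with a gripper value outside its range is refused whole. The fingers move at their own pace and stop on an object; "squeeze" is the grip in N (left out, the last holds). Time passes only in rows, so rows that do not move let the fingers close. It gives the time, the measured TCP pose, the force, the opening and the grip force at its end, in the units of the state.
- telemetry.get_obs(): the state, without advancing time (a new reading comes with each control period).
- eyes.read_camera(name): name is "side" or "top"; returns a dict with "pixels" (400x640x3 uint8, red, green, blue), "mtx" (3x3 intrinsics, pixels), "D" ([k1, k2, p1, p2, k3] as OpenCV has them; the pictures are not rectified), "origin" and "orientation" of the camera in the world. Camera axes: x right, y down, z forward; pixel columns grow to the right and rows downward; lengths in m; the calibration is good to about 2 mm. A picture is of the moment at which its call begins. There is no depth.
- env.sign_off(): hands the job in; it is judged then, once.
Trained networks look in a picture, given as the dict that the camera call returned (one of the last four; its "shot" number tells which), for a name from the list of things; names that differ only in an ending like _2 or _b are one class to them, and where a whole thing is asked for, a point or a joint stands for the part that bears it (a point fixed in the world has none). Each returns a list of dicts, best first, with "p" (0 to 1); they miss things now and then, are a little off and sometimes report something else, mostly with a low value. They report only what shows in the picture. A call takes as long as a camera call. They do not tell look-alikes from the thing itself.
- models.search_frame(picture, target): "centre" ([column, row] in pixels, amid what is visible of it).
- models.cut_out(picture, target): "pixels" (400x640 bool, what is visible of it) and "centre" ([column, row] in pixels, amid what is visible of it).
The state is a dict: "time_s": time; "qpos": joint angles; "joint_velocities": joint speeds; "effort": joint torques, N m; "tool_pos": TCP position; "tool_rot": TCP orientation; "force": force on the tool from outside, world axes, zero at the start; "wrist_torque": the same for the moment, N m; "grip_width": finger opening in m; "grasp_force": force on a finger pad.
Only numpy, scipy, OpenCV 4.12 (cv2) and the standard library are available. Lean on these libraries where they do the work, as an engineer would, in place of code of your own. Each camera call takes 0.05 s, during which the arm holds its last target. There are 200 camera calls.

## Working session

There is one attempt and no reset: what is moved stays moved. The work goes in short steps, Python scripts to look and compute and a tool call to move; the robot and the scene stay as the last step left them, time stands still between calls to the robot, and variables do not carry over. Pictures are saved under pics/ and viewed, at most 10 in all, crops included, and the job is handed in when it is done.

Besides the shell and the picture viewer there is one more tool, called after "Call:" as a command line: name --argument value ..., lists and objects as JSON in quotes. drive_tool: Moves the arm, as the interface text tells. Its arguments: {"type":"object","properties":{"angular":{"type":"array","items":{"type":"array","items":{"type":"number"}}},"delta_pos":{"type":"array","items":{"type":"array","items":{"type":"number"}}},"gripper":{"type":"array","items":{"type":"number"}},"squeeze":{"type":"number"}},"required":["angular","delta_pos","gripper"]}

```bash
mkdir -p pics
cat > h.py <<'E'
import numpy as np, cv2, pickle
from scipy.spatial.transform import Rotation as R
from cell import telemetry, eyes, env, models
E
python3 - <<'E'
from h import *
o=telemetry.get_obs(); print(o, env.finger_overhang)
for n in ("side","top"):
    p=eyes.read_camera(n); print(n,{k:v for k,v in p.items() if k!="pixels"})
    pickle.dump(p,open(f"{n}0.pkl","wb"))
    cv2.imwrite(f"pics/{n}0.png",p["pixels"][:,:,::-1])
    for t in ("jig","leaf","leaf_top","pin_holder","pin","tape","cup","nozzle"):
        r=models.search_frame(p,t); print(t,[(np.round(d["centre"]),round(d["p"],2)) for d in r])
E
```

```text
{'time_s': 0.0, 'qpos': array([-64.22444886,  18.43917266,  -4.01678466,  83.17478758,
         1.29546639,  78.53987445,  -3.25989532]), 'joint_velocities': array([-0.07391588, -0.00674012, -0.11646022, -0.04857312, -0.01878552,
       -0.01108979,  0.14010504]), 'effort': array([ 2.05362194e-04, -4.91298294e+01, -4.04154276e-01, -3.12532425e+01,
       -6.41836273e-02,  4.36759565e-02,  1.65912284e-04]), 'tool_pos': array([0.27418444, 0.58876587, 0.23546137]), 'tool_rot': array([-1.79891439e+02,  5.76344201e-03,  1.55035588e+02]), 'force': array([ 0.30016589, -0.26430234, -0.46373397]), 'wrist_torque': array([ 0.00953009,  0.01758571, -0.01532542]), 'grasp_force': 0.0, 'grip_width': 0.08709066311102276} 0.014
side {'mtx': array([[390.63739385,   0.        , 318.5906552 ],
       [  0.        , 390.63739385, 201.12722564],
       [  0.        ,   0.        ,   1.        ]]), 'D': array([-0.04975847,  0.        ,  0.        ,  0.        ,  0.        ]), 'origin': array([1.42031616, 0.30120882, 0.64259989]), 'orientation': array([-119.03675157,    1.46182505,  108.17419433]), 'shot': 
[... 490 characters left out ...]
, 363.93582824, 200.42608132],
       [  0.        ,   0.        ,   1.        ]]), 'D': array([-0.06642031,  0.        ,  0.        ,  0.        ,  0.        ]), 'origin': array([0.26272319, 0.0055357 , 1.24853737]), 'orientation': array([-169.84349946,   -1.2360178 ,  -89.67441495]), 'shot': 2}
jig [(array([350., 170.]), 0.69)]
leaf [(array([410., 204.]), 0.81), (array([409., 259.]), 0.74)]
leaf_top [(array([411., 258.]), 0.77), (array([410., 202.]), 0.6)]
pin_holder [(array([211., 183.]), 0.87), (array([349., 170.]), 0.6), (array([201., 168.]), 0.28)]
pin [(array([200., 167.]), 0.51)]
tape [(array([408., 146.]), 0.63)]
cup [(array([370., 235.]), 0.61)]
nozzle [(array([204., 138.]), 0.53)]
```

Run:
```python
import cv2
a=cv2.imread("pics/side0.png")[150:340,150:510]; b=cv2.imread("pics/top0.png")[110:300,170:450]
cv2.imwrite("pics/side0c.png",cv2.resize(a,(800,422),interpolation=3)); cv2.imwrite("pics/top0c.png",cv2.resize(b,(800,543),interpolation=3))
```

```text
(no output)
```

View pics/side0c.png

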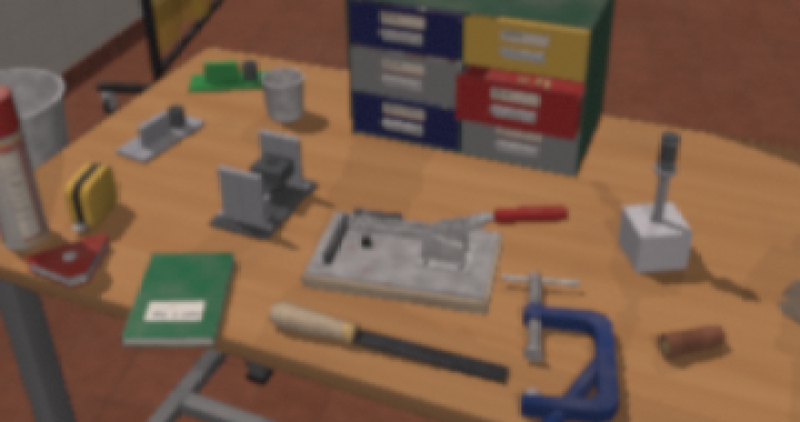

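View pics/top0c.png

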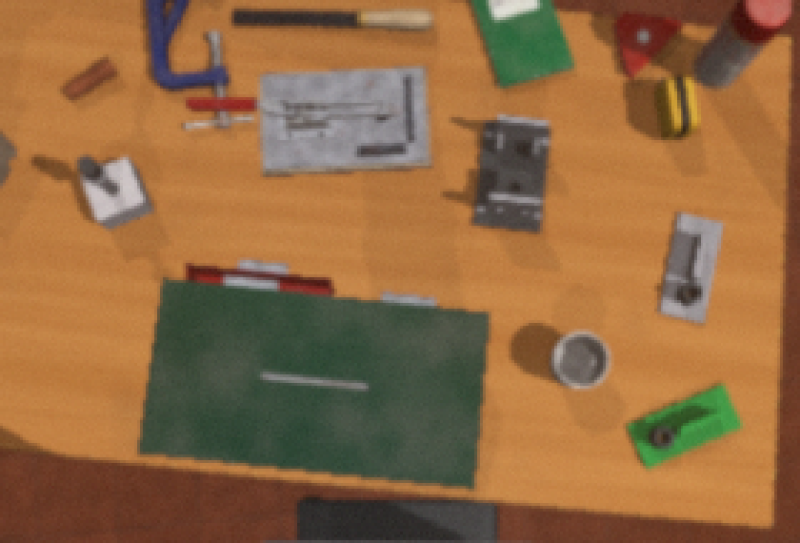

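The side view shows the grey leaf at about (220,212), green look-alike at (251,188), jig (268,235), pin in its holder (446,240), tape (190,237), cup (278,192) and nozzle (461,304). The top view agrees: leaf (411,203), green one (409,259), jig (350,171), pin/holder (211,178). Next: fit the poses by silhouette.

```bash
cat >> h.py <<'E'
from scipy.optimize import minimize
def proj(p,X):
    Rc=R.from_euler("xyz",p["orientation"],degrees=True).as_matrix().T
    rv,_=cv2.Rodrigues(Rc); return cv2.projectPoints(np.asarray(X,float).reshape(-1,1,3),rv,-Rc@p["origin"],p["mtx"],p["D"])[0][:,0]
def ray(p,uv,z):
    n=cv2.undistortPoints(np.array([[uv]],float),p["mtx"],p["D"])[0,0]
    d=R.from_euler("xyz",p["orientation"],degrees=True).apply([n[0],n[1],1]); return p["origin"]+d*(z-p["origin"][2])/d[2]
def box(x0,x1,y0,y1,z0,z1): return np.array([[x,y,z] for x in(x0,x1) for y in(y0,y1) for z in(z0,z1)])*1e-3
def cyl(x,y,r,z0,z1,r2=None):
    a=np.linspace(0,2*np.pi,24,endpoint=False); c=np.c_[np.cos(a),np.sin(a)]
    return np.r_[np.c_[c*r+[x,y],np.full(24,z0)],np.c_[c*(r2 or r)+[x,y],np.full(24,z1)]]*1e-3
M=dict(leaf=[box(-64,64,-28,28,0,6),cyl(-36,0,13,0,34),box(-18,38,-5,5,0,38)],
 jig=[box(-40,95,-42,42,0,6),box(-24,-16,-30,30,0,80),box(71,79,-30,30,0,80),box(-16,22,-22,22,30,50)],
 pin_holder=[box(-30,30,-30,30,0,50)],
 pin=[cyl(0,0,2.5,0,10,6),cyl(0,0,6,10,110),cyl(0,0,13,110,115),cyl(0,0,10,115,156)],
 hp=[box(-30,30,-30,30,0,50),cyl(0,0,6,50,116),cyl(0,0,13,116,121),cyl(0,0,10,121,162)])
S=6
def render(p,parts,T,win):
    u0,v0,w,h=win; im=np.zeros((h*S,w*S),np.uint8)
    for P in parts:
        q=(proj(p,T(P))-[u0,v0]+.5)*S-.5
        cv2.fillConvexPoly(im,cv2.convexHull(np.round(q*16).astype(np.int32)),255,shift=4)
    return cv2.resize(im,(w,h),interpolation=cv2.INTER_AREA)/255.
def mask(p,name,near,rad=25):
    for d in models.cut_out(p,name):
        if np.hypot(*(np.array(d["centre"])-near))<rad: return d["pixels"]
def fit(pm,parts,x0,z=0.):
    """pm: list of (picture,mask); x0 = x,y,yaw_deg"""
    def cost(v):
        T=lambda P:R.from_euler("z",v[2],degrees=True).apply(P)+[v[0],v[1],z]
        c=0
        for p,m in pm:
            ys,xs=np.nonzero(m); win=(xs.min()-15,ys.min()-15,np.ptp(xs)+31,np.ptp(ys)+31)
            mm=np.zeros((win[3],win[2])); mm[ys-win[1],xs-win[0]]=1
            c+=np.abs(render(p,parts,T,win)-mm).sum()/m.sum()
        return c
    best=min((minimize(cost,[x0[0],x0[1],y],method="Nelder-Mead",options=dict(initial_simplex=[[x0[0],x0[1],y],[x0[0]+.015,x0[1],y],[x0[0],x0[1]+.015,y],[x0[0],x0[1],y+15]],xatol=1e-4,fatol=1e-5)) for y in np.atleast_1d(x0[2])),key=lambda r:r.fun)
    return best.x,best.fun
E
python3 - <<'E'
from h import *
P={n:eyes.read_camera(n) for n in("side","top")}
pickle.dump(P,open("P1.pkl","wb"))
t=P["top"]; s=P["side"]
for n,uv in dict(leaf=(411,203),jig=(350,170),hold=(213,178),cup=(372,235),green=(409,259)).items(): print(n,ray(t,uv,0.02).round(3))
print("base",proj(t,[[0,0,0],[.274,.589,.235]]).round())
# cabinet corners top view
for uv in [(227,208),(341,219),(336,280),(218,268)]: print("cab",ray(t,uv,.2).round(3))
out={}
for n,us,ut,parts,ys in (("leaf",(220,212),(411,203),M["leaf"],range(0,360,60)),("jig",(271,235),(350,170),M["jig"],range(0,360,60)),("pin_holder",(447,255),(211,181),M["hp"],range(0,90,30))):
    ms=[(p,mask(p,n,u)) for p,u in((s,us),(t,ut))]
    if n=="pin_holder":
        ms=[(p,m|mask(p,"pin",u,40)) for (p,m),u in zip(ms,((446,228),(200,167)))]
    x0=ray(t,ut,.02)
    for sel,l in((ms,"both"),(ms[:1],"side"),(ms[1:],"top")): 
        f=fit(sel,parts,(x0[0],x0[1],list(ys))); print(n,l,f[0].round(4),round(f[1],3))
E
```

```text
leaf [ 0.477 -0.349  0.02 ]
jig [ 0.592 -0.138  0.02 ]
hold [0.559 0.338 0.02 ]
cup [ 0.366 -0.21   0.02 ]
green [ 0.285 -0.335  0.02 ]
base [[309. 346.]
 [ 99. 259.]]
cab [0.426 0.243 0.2  ]
cab [ 0.397 -0.089  0.2  ]
cab [ 0.223 -0.074  0.2  ]
cab [0.253 0.261 0.2  ]
leaf both [  0.4814  -0.3555 345.1376] 0.169
leaf side [  0.4833  -0.3566 345.4993] 0.083
leaf top [  0.48    -0.3547 -14.7253] 0.069
jig both [ 0.5671 -0.1324 -6.4106] 0.125
jig side [ 5.673000e-01 -1.343000e-01  3.531495e+02] 0.042
jig top [ 6.207000e-01 -1.372000e-01  1.735722e+02] 0.052Traceback (most recent call last):
  File "<stdin>", line 13, in <module>
TypeError: unsupported operand type(s) for |: 'bool' and 'NoneType'
```

Run:
```python
from h import *
P=pickle.load(open("P1.pkl","rb")); t=P["top"]; s=P["side"]
m=mask(t,"jig",(350,170)); m2=mask(s,"jig",(271,235))
print("jig top",fit([(t,m)],M["jig"],(.567,-.133,-6.4)))
print("jig side",fit([(s,m2)],M["jig"],(.567,-.133,-6.4)))
pickle.dump((m,m2),open("jigmasks.pkl","wb"))
for p,u,v,n in((s,(447,255),(446,228),"side"),(t,(211,181),(200,167),"top")):
    a=mask(p,"pin_holder",u,25); b=mask(p,"pin",v,30)
    print(n,a is not None,b is not None)
    ys=[0,30,60]
    if b is not None: print("pin",fit([(p,b)],[q for q in M["hp"][1:]],(.56,.34,0)))
    if a is not None:
        print("holder only",fit([(p,a)],M["pin_holder"],(.56,.34,ys)))
        if b is not None: print("hp",fit([(p,a|b)],M["hp"],(.56,.34,ys)))
for z in(.1,.2,.25,.3): print(z,proj(s,[[.43,.25,z]]).round())
print(telemetry.get_obs()["time_s"])
```

```text
jig top (array([ 0.56605568, -0.1311022 , -6.45117796]), np.float64(0.051825231700397205))
jig side (array([ 0.56703103, -0.13408723, -7.0939324 ]), np.float64(0.042188706858002356))
side True True
pin (array([ 0.55820661,  0.34083842, -2.82212472]), np.float64(0.13052164261931185))
holder only (array([ 0.5606133 ,  0.34327906, 24.81085002]), np.float64(0.0986007130124777))
hp (array([ 0.55994606,  0.34161847, 24.15261911]), np.float64(0.09594062857996713))
top True False
holder only (array([  0.56019457,   0.34515723, 111.35180852]), np.float64(0.2975907078373871))
0.1 [[416. 203.]]
0.2 [[419. 170.]]
0.25 [[421. 153.]]
0.3 [[423. 135.]]
1.7
```

Call:
drive_tool --angular '[[0,0,0],[0,0,0],[0,0,0],[0,0,0],[0,0,0],[0,0,0],[0,0,0],[0,0,0],[0,0,0],[0,0,0],[0,0,0],[0,0,0],[0,0,0],[0,0,0]]' --delta_pos '[[-3.29,-1.53,-0.5],[-3.29,-1.53,-0.5],[-3.29,-1.53,-0.5],[-3.29,-1.53,-0.5],[-3.29,-1.53,-0.5],[-3.29,-1.53,-0.5],[-3.29,-1.53,-0.5],[-3.29,-1.53,-0.5],[-3.29,-1.53,-0.5],[-3.29,-1.53,-0.5],[-3.29,-1.53,-0.5],[-3.29,-1.53,-0.5],[-3.29,-1.53,-0.5],[-3.29,-1.53,-0.5]]' --gripper '[8.7,8.7,8.7,8.7,8.7,8.7,8.7,8.7,8.7,8.7,8.7,8.7,8.7,8.7]'

```text
time_s: 3.1
tool_pos: [0.6023, 0.1995, 0.307]
tool_rot: [180.0, 0.0, 155.0]
force: [-0.1, 0.8, 0.1]
grip_width: 0.0873
grasp_force: 0.0
```

```bash
cat >> h.py <<'E'
def plan(pos,yaw,n,o=None):
    """print n rows from measured pose to world pos, yaw (tool down): rotvec about tool, shift in cm"""
    o=o or telemetry.get_obs(); p0=o["tool_pos"]; r=R.from_euler("xyz",o["tool_rot"],degrees=True)
    g=R.from_euler("xyz",[180,0,yaw],degrees=True); w=(r.inv()*g).as_rotvec()/n
    print("t",o["time_s"],"pos",p0.round(4),"rot",o["tool_rot"].round(2),"F",o["force"].round(1),"w",round(o["grip_width"],4),"g",o["grasp_force"])
    print("ang",w.round(4)); d=(np.array(pos)-p0)/n*100
    rows=[(r*R.from_rotvec(w*i)).inv().apply(d).round(2).tolist() for i in range(n)]
    print(rows if np.linalg.norm(w)>.005 else rows[0])
E
python3 - <<'E'
from h import *
plan([.6,-.2,.31],-15,20)
E
```

```text
t 3.1 pos [0.6023 0.1995 0.307 ] rot [1.7997e+02 2.0000e-02 1.5504e+02] F [-0.1  0.8  0.1] w 0.0873 g 0.0
ang [ 0.     -0.      0.1484]
[[-0.83, -1.82, -0.02], [-1.09, -1.67, -0.02], [-1.33, -1.49, -0.02], [-1.53, -1.28, -0.02], [-1.71, -1.04, -0.02], [-1.84, -0.78, -0.02], [-1.94, -0.5, -0.02], [-1.99, -0.2, -0.02], [-2.0, 0.09, -0.01], [-1.96, 0.39, -0.01], [-1.88, 0.67, -0.01], [-1.76, 0.94, -0.01], [-1.6, 1.19, -0.01], [-1.41, 1.42, -0.01], [-1.18, 1.61, -0.01], [-0.93, 1.77, -0.01], [-0.66, 1.88, -0.01], [-0.38, 1.96, -0.01], [-0.08, 2.0, -0.01], [0.21, 1.99, -0.01]]
```

Call:
drive_tool --angular '[[0,0,0.1484],[0,0,0.1484],[0,0,0.1484],[0,0,0.1484],[0,0,0.1484],[0,0,0.1484],[0,0,0.1484],[0,0,0.1484],[0,0,0.1484],[0,0,0.1484],[0,0,0.1484],[0,0,0.1484],[0,0,0.1484],[0,0,0.1484],[0,0,0.1484],[0,0,0.1484],[0,0,0.1484],[0,0,0.1484],[0,0,0.1484],[0,0,0.1484]]' --delta_pos '[[-0.8,-1.8,0],[-1.1,-1.7,0],[-1.3,-1.5,0],[-1.5,-1.3,0],[-1.7,-1.0,0],[-1.8,-0.8,0],[-1.9,-0.5,0],[-2.0,-0.2,0],[-2.0,0.1,0],[-2.0,0.4,0],[-1.9,0.7,0],[-1.8,0.9,0],[-1.6,1.2,0],[-1.4,1.4,0],[-1.2,1.6,0],[-0.9,1.8,0],[-0.7,1.9,0],[-0.4,2.0,0],[-0.1,2.0,0],[0.2,2.0,0]]' --gripper '[8.7,8.7,8.7,8.7,8.7,8.7,8.7,8.7,8.7,8.7,8.7,8.7,8.7,8.7,8.7,8.7,8.7,8.7,8.7,8.7]'

```text
time_s: 5.1
tool_pos: [0.5973, -0.2002, 0.3067]
tool_rot: [-180.0, -0.0, -15.3]
force: [0.6, -0.1, 0.2]
grip_width: 0.0872
grasp_force: 0.0
```

Run:
```python
from h import *
# web centre is at leaf x=+10; leaf (.4816,-.3556), yaw -15
c=np.array([.4816,-.3556,0])+R.from_euler("z",-15,degrees=True).apply([.010,0,0]); print(c)
print(telemetry.get_obs()["qpos"])
plan([c[0],c[1],.12],-15,8)
```

```text
[ 0.49125926 -0.35818819  0.        ]
[-18.85641016  17.81907273  45.09209844  81.31069847 -12.57094425
  85.98641707 -79.63138599]
t 5.1 pos [ 0.5973 -0.2002  0.3067] rot [-1.7998e+02 -2.0000e-02 -1.5350e+01] F [ 0.6 -0.1  0.2] w 0.0872 g 0.0
ang [-0.     -0.     -0.0008]
[-0.76, 2.26, 2.33]
```

Call:
drive_tool --angular '[[0,0,0],[0,0,0],[0,0,0],[0,0,0],[0,0,0],[0,0,0],[0,0,0],[0,0,0]]' --delta_pos '[[-0.84,2.26,2.4],[-0.84,2.26,2.4],[-0.84,2.26,2.4],[-0.84,2.26,2.4],[-0.84,2.26,2.4],[-0.84,2.26,2.4],[-0.84,2.26,2.4],[-0.84,2.26,2.4]]' --gripper '[8.7,8.7,8.7,8.7,8.7,8.7,8.7,8.7]'

```text
time_s: 5.9
tool_pos: [0.4852, -0.3573, 0.1138]
tool_rot: [-180.0, -0.0, -15.0]
force: [0.9, 0.3, 0.5]
grip_width: 0.0872
grasp_force: 0.0
```

Run:
```python
from h import *
c=np.array([.4816,-.3556,0])+R.from_euler("z",-15,degrees=True).apply([.002,0,0]); print(c)
print(telemetry.get_obs()["qpos"].round(1))
plan([c[0],c[1],.024],-15,6)
```

```text
[ 0.48353185 -0.35611764  0.        ]
[ -3.8  22.6  46.3 100.  -17.8  65.1 -57. ]
t 5.9 pos [ 0.4852 -0.3573  0.1138] rot [-1.7999e+02 -3.0000e-02 -1.4990e+01] F [0.9 0.3 0.5] w 0.0872 g 0.0
ang [-0.     -0.0001  0.    ]
[-0.03, -0.01, 1.5]
```

Call:
drive_tool --angular '[[0,0,0],[0,0,0],[0,0,0],[0,0,0],[0,0,0],[0,0,0],[0,0,0],[0,0,0],[0,0,0],[0,0,0],[0,0,0],[0,0,0],[0,0,0],[0,0,0],[0,0,0]]' --delta_pos '[[-0.03,-0.01,1.48],[-0.03,-0.01,1.48],[-0.03,-0.01,1.48],[-0.03,-0.01,1.48],[-0.03,-0.01,1.48],[-0.03,-0.01,1.48],[0,0,0],[0,0,0],[0,0,0],[0,0,0],[0,0,0],[0,0,0],[0,0,0],[0,0,0],[0,0,0]]' --gripper '[8.7,8.7,8.7,8.7,8.7,8.7,8.7,0,0,0,0,0,0,0,0]' --squeeze 40

```text
time_s: 7.4
tool_pos: [0.484, -0.3558, 0.0258]
tool_rot: [-180.0, -0.0, -15.0]
force: [-0.1, 0.8, 0.4]
grip_width: 0.0309
grasp_force: 0.0
```

Call:
drive_tool --angular '[[0,0,0],[0,0,0],[0,0,0],[0,0,0],[0,0,0],[0,0,0],[0,0,0]]' --delta_pos '[[0,0,0],[0,0,0],[0,0,0],[0,0,0],[0,0,0],[0,0,0],[0,0,0]]' --gripper '[0,0,0,0,0,0,0]'

```text
time_s: 8.1
tool_pos: [0.4838, -0.356, 0.0257]
tool_rot: [180.0, -0.0, -15.0]
force: [-0.4, -1.1, -0.8]
grip_width: 0.01
grasp_force: 39.9
```

Call:
drive_tool --angular '[[0,0,0],[0,0,0],[0,0,0],[0,0,0],[0,0,0],[0,0,0],[0,0,0],[0,0,0],[0,0,0]]' --delta_pos '[[0,0,-1],[0,0,-2],[0,0,-2.5],[0,0,-2.5],[0,0,-2.5],[0,0,-2.5],[0,0,-2.5],[0,0,-1.5],[0,0,0]]' --gripper '[0,0,0,0,0,0,0,0,0]'

```text
time_s: 9.0
tool_pos: [0.485, -0.3563, 0.198]
tool_rot: [180.0, -0.2, -15.0]
force: [0.3, 0.1, -2.0]
grip_width: 0.0096
grasp_force: 39.9
```

Run:
```python
from h import *
plan([.6045,-.1371,.15],-6.6,14)
```

```text
t 9.0 pos [ 0.485  -0.3563  0.198 ] rot [179.99  -0.22 -15.  ] F [ 0.3  0.1 -2. ] w 0.0096 g 39.93843127973378
ang [ 0.     -0.0003 -0.0105]
[[0.42, -1.73, 0.34], [0.44, -1.73, 0.34], [0.45, -1.72, 0.34], [0.47, -1.72, 0.34], [0.49, -1.71, 0.34], [0.51, -1.71, 0.34], [0.53, -1.7, 0.34], [0.54, -1.7, 0.34], [0.56, -1.69, 0.34], [0.58, -1.69, 0.34], [0.6, -1.68, 0.34], [0.62, -1.67, 0.34], [0.63, -1.67, 0.34], [0.65, -1.66, 0.34]]
```

Call:
drive_tool --angular '[[0,0,-0.0105],[0,0,-0.0105],[0,0,-0.0105],[0,0,-0.0105],[0,0,-0.0105],[0,0,-0.0105],[0,0,-0.0105],[0,0,-0.0105],[0,0,-0.0105],[0,0,-0.0105],[0,0,-0.0105],[0,0,-0.0105],[0,0,-0.0105],[0,0,-0.0105],[0,0,0],[0,0,0]]' --delta_pos '[[0.42,-1.73,0.34],[0.44,-1.73,0.34],[0.45,-1.72,0.34],[0.47,-1.72,0.34],[0.49,-1.71,0.34],[0.51,-1.71,0.34],[0.53,-1.7,0.34],[0.54,-1.7,0.34],[0.56,-1.69,0.34],[0.58,-1.69,0.34],[0.6,-1.68,0.34],[0.62,-1.67,0.34],[0.63,-1.67,0.34],[0.65,-1.66,0.34],[0,0,0],[0,0,0]]' --gripper '[0,0,0,0,0,0,0,0,0,0,0,0,0,0,0,0]'

```text
time_s: 10.6
tool_pos: [0.6033, -0.1367, 0.148]
tool_rot: [179.9, 0.0, -6.6]
force: [0.1, -0.4, -2.7]
grip_width: 0.0098
grasp_force: 39.9
```

Run:
```python
from h import *
o=telemetry.get_obs(); print(o["tool_pos"],o["tool_rot"],o["qpos"].round(1))
s=eyes.read_camera("side"); z=o["tool_pos"][2]-.0257
c=proj(s,[[.60,-.14,z]])[0]; print(c)
m=mask(s,"leaf",c,30); print(m is not None and m.sum())
im=s["pixels"][:,:,::-1].copy()
if m is not None:
    yaw=o["tool_rot"][2]
    ex=R.from_euler("z",yaw,degrees=True).apply([1,0,0])
    v,f=fit([(s,m)],M["leaf"],(.602,-.137,yaw),z); print("leaf",v,f,"pred",o["tool_pos"]-.0022*ex,"z",z)
    im[m]=(im[m]*.6+np.array([0,0,255])*.4).astype(np.uint8)
    T=lambda P:R.from_euler("z",yaw,degrees=True).apply(P)+[*(o["tool_pos"]-.0022*ex)[:2],z]
    for P in M["leaf"]: cv2.polylines(im,[cv2.convexHull(np.round(proj(s,T(P))).astype(np.int32))],True,(0,255,0),1)
c=c.astype(int); cv2.imwrite("pics/hover.png",cv2.resize(im[c[1]-50:c[1]+70,c[0]-80:c[0]+80],(800,600),interpolation=cv2.INTER_CUBIC))
```

```text
[ 0.6033426  -0.13667551  0.1479972 ] [ 1.79946981e+02  2.93980376e-02 -6.55763017e+00] [-22.3  21.1  40.4  95.5 -14.4  68.8 -75. ]
[263.16713059 206.04523116]
560
leaf [ 0.60263347 -0.13519405 -7.73558555] 0.2829621848739496 pred [ 0.601157   -0.13642427  0.1479972 ] z 0.12229719753059726
```

View pics/hover.png

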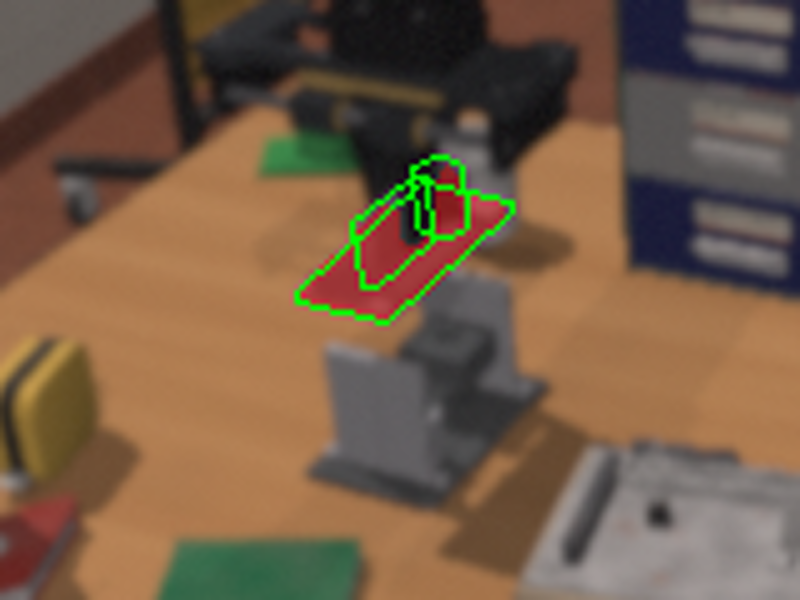

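The predicted outline (green) coincides with the leaf at about (263,200), held level above the jig's uprights. Lowering.

Call:
drive_tool --angular '[[0,0,0],[0,0,0],[0,0,0],[0,0,0],[0,0,0],[0,0,0],[0,0,0]]' --delta_pos '[[0.06,0.02,1.0],[0.06,0.01,1.0],[0,0,1.0],[0,0,0.6],[0,0,0.3],[0,0,0.1],[0,0,0]]' --gripper '[0,0,0,0,0,0,0]'

```text
time_s: 11.4
tool_pos: [0.6046, -0.1371, 0.1082]
tool_rot: [-180.0, -0.0, -6.6]
force: [0.6, 0.1, -3.2]
grip_width: 0.0096
grasp_force: 39.9
```

Call:
drive_tool --angular '[[0,0,0],[0,0,0],[0,0,0]]' --delta_pos '[[0,0,0.15],[0,0,0.1],[0,0,0]]' --gripper '[0,0,0]'

```text
time_s: 11.7
tool_pos: [0.6047, -0.1371, 0.1058]
tool_rot: [-180.0, -0.0, -6.6]
force: [0.9, -0.3, -2.8]
grip_width: 0.0092
grasp_force: 39.9
```

Run:
```python
from h import *
o=telemetry.get_obs(); print(o["tool_pos"],o["force"])
s=eyes.read_camera("side"); c=proj(s,[[.60,-.14,.08]])[0]
jm=mask(s,"jig",(271,235),25); m=mask(s,"leaf",c,30)
z=.08
if m is not None: print("leaf",fit([(s,m)],M["leaf"],(.602,-.137,-6.6),z))
if m is not None and jm is not None:
    both=[p+[.036,0,0] if 0 else p for p in M["jig"]]+[p+[.036,0,.08] for p in M["leaf"]]
    print("union",fit([(s,m|jm)],both,(.5665,-.1327,-6.6)))
im=s["pixels"][:,:,::-1].copy()
for off,n,col in(([.5665,-.1327,0],"jig",(0,255,255)),([*(o["tool_pos"][:2]-[.0022,-.0003]),.08],"leaf",(0,255,0))):
    for P in M[n]: cv2.polylines(im,[cv2.convexHull(np.round(proj(s,R.from_euler("z",-6.6,degrees=True).apply(P)+off)).astype(np.int32))],True,col,1)
c=c.astype(int); a=s["pixels"][:,:,::-1]
w=lambda q:cv2.resize(q[c[1]-35:c[1]+45,c[0]-40:c[0]+40],(400,400),interpolation=cv2.INTER_CUBIC)
cv2.imwrite("pics/place.png",np.hstack([w(a),w(im)]))
```

```text
[ 0.60468291 -0.13705867  0.1058405 ] [ 0.92426389 -0.29628298 -2.7699442 ]
leaf (array([ 0.60304914, -0.13656317, -6.83897984]), np.float64(0.2841765817858334))
union (array([ 0.56676357, -0.13391215, -6.16166909]), np.float64(0.13042613084837895))
```

View pics/place.png

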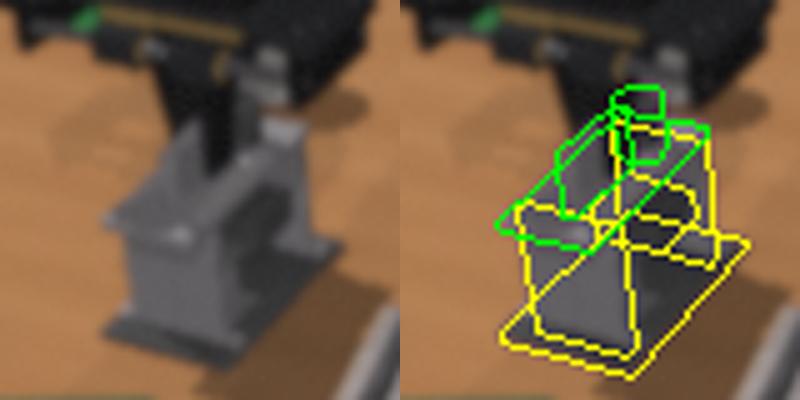

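The leaf sits at the uprights' tops, with both outlines matching. Lower until it makes contact.

Call:
drive_tool --angular '[[0,0,0],[0,0,0]]' --delta_pos '[[0,0,0.1],[0,0,0]]' --gripper '[0,0,0]'

```text
schema error: expected 2 entries
```

Call:
drive_tool --angular '[[0,0,0],[0,0,0]]' --delta_pos '[[0,0,0.1],[0,0,0]]' --gripper '[0,0]'

```text
time_s: 12.05
tool_pos: [0.6046, -0.1371, 0.1057]
tool_rot: [-180.0, -0.0, -6.6]
force: [-2.9, 1.3, 5.9]
grip_width: 0.0099
grasp_force: 39.9
```

Call:
drive_tool --angular '[[0,0,0],[0,0,0],[0,0,0],[0,0,0],[0,0,0],[0,0,0],[0,0,0],[0,0,0],[0,0,0],[0,0,0],[0,0,0],[0,0,0],[0,0,0],[0,0,0]]' --delta_pos '[[0,0,-0.05],[0,0,0],[0,0,0],[0,0,0],[0,0,0],[0,0,0],[0,0,-1],[0,0,-2],[0,0,-3],[0,0,-3],[0,0,-3],[0,0,-3],[0,0,-2],[0,0,0]]' --gripper '[0,3,3,5,5,5,5,5,6,8.7,8.7,8.7,8.7,8.7]'

```text
time_s: 13.45
tool_pos: [0.6062, -0.138, 0.2794]
tool_rot: [-180.0, -0.4, -6.6]
force: [0.4, -0.4, 0.1]
grip_width: 0.0849
grasp_force: 0.0
```

Run:
```python
from h import *
plan([.56,.2,.28],-6.6,14)
print(telemetry.get_obs()["qpos"].round(1))
```

```text
t 13.45 pos [ 0.6062 -0.138   0.2794] rot [-179.99   -0.4    -6.62] F [ 0.4 -0.4  0.1] w 0.0849 g 0.0
ang [-0.     -0.0005 -0.    ]
[-0.61, -2.36, -0.01]
[-23.6  16.2  42.3  85.5 -11.   82.2 -77.6]
```

Run:
```python
from h import *
plan([.559,.2,.28],40,14)
```

```text
t 13.45 pos [ 0.6062 -0.138   0.2794] rot [-179.99   -0.4    -6.62] F [ 0.4 -0.4  0.1] w 0.0849 g 0.0
ang [ 0.0002 -0.0005 -0.0581]
[[-0.61, -2.36, -0.01], [-0.47, -2.39, -0.01], [-0.33, -2.41, -0.01], [-0.19, -2.43, -0.01], [-0.05, -2.44, -0.01], [0.09, -2.44, -0.01], [0.23, -2.43, -0.0], [0.37, -2.41, -0.0], [0.51, -2.38, -0.0], [0.65, -2.35, -0.0], [0.78, -2.31, -0.0], [0.92, -2.26, -0.0], [1.05, -2.2, -0.0], [1.17, -2.14, -0.0]]
```

Call:
drive_tool --angular '[[0,0,-0.058],[0,0,-0.058],[0,0,-0.058],[0,0,-0.058],[0,0,-0.058],[0,0,-0.058],[0,0,-0.058],[0,0,-0.058],[0,0,-0.058],[0,0,-0.058],[0,0,-0.058],[0,0,-0.058],[0,0,-0.058],[0,0,-0.058],[0,0,0],[0,0,0]]' --delta_pos '[[-0.6,-2.36,0],[-0.47,-2.39,0],[-0.33,-2.41,0],[-0.19,-2.43,0],[-0.05,-2.44,0],[0.09,-2.44,0],[0.23,-2.43,0],[0.37,-2.41,0],[0.51,-2.38,0],[0.65,-2.35,0],[0.78,-2.31,0],[0.92,-2.26,0],[1.05,-2.2,0],[1.17,-2.14,0],[0,0,0],[0,0,0]]' --gripper '[8.7,8.7,8.7,8.7,8.7,8.7,8.7,8.7,8.7,8.7,8.7,8.7,8.7,8.7,8.7,8.7]'

```text
time_s: 15.05
tool_pos: [0.5577, 0.2019, 0.2749]
tool_rot: [180.0, 0.0, 40.0]
force: [-0.1, 0.1, 0.1]
grip_width: 0.0872
grasp_force: 0.0
```

Run:
```python
from h import *
P={n:eyes.read_camera(n) for n in("side","top")}; t=P["top"]; s=P["side"]
tiles=[]
both=M["jig"]+[p+[.036,0,.08] for p in M["leaf"]]
for p,n in((s,"side"),(t,"top")):
    c=proj(p,[[.60,-.14,.08]])[0]; m=mask(p,"leaf",c,30); jm=mask(p,"jig",c,40)
    if m is not None: print(n,"leaf",fit([(p,m)],M["leaf"],(.602,-.137,-6.6),.08))
    if m is not None and jm is not None: print(n,"union",fit([(p,m|jm)],both,(.5665,-.1327,-6.6)))
    for k in("pin","leaf_top"): print(n,k,[(np.round(d["centre"],1),round(d["p"],2)) for d in models.search_frame(p,k)])
    a=p["pixels"][:,:,::-1].copy(); im=a.copy()
    for off,k,col in(([.5665,-.1327,0],"jig",(0,255,255)),([.6024,-.1368,.08],"leaf",(0,255,0))):
        for Q in M[k]: cv2.polylines(im,[cv2.convexHull(np.round(proj(p,R.from_euler("z",-6.6,degrees=True).apply(Q)+off)).astype(np.int32))],True,col,1)
    c=c.astype(int)
    w=lambda q:cv2.resize(q[c[1]-30:c[1]+40,c[0]-40:c[0]+40],(400,300),interpolation=cv2.INTER_CUBIC)
    tiles.append(np.hstack([w(a),w(im)]))
cv2.imwrite("pics/placed.png",np.vstack(tiles))
plan([.559,.342,.23],40,6)
```

```text
side leaf (array([ 0.60066272, -0.13728253, -6.53616674]), np.float64(0.06872309899569583))
side union (array([ 0.56428717, -0.13663806, -4.78524951]), np.float64(0.07532630432981884))
side pin [(array([448.7, 225.7]), 0.81), (array([445.8, 256.1]), 0.31)]
side leaf_top [(array([254.7, 184.2]), 0.69), (array([264.8, 216.5]), 0.62), (array([450.9, 225.1]), 0.47)]
top leaf (array([ 0.60130002, -0.13263464, -6.47269299]), np.float64(0.05680604052884472))
top union (array([ 0.56514138, -0.13081118, -5.99888917]), np.float64(0.0408791539648489))
top pin []
top leaf_top [(array([348.2, 160.7]), 0.94), (array([410.3, 259.1]), 0.91)]
t 15.55 pos [0.5579 0.2007 0.2752] rot [ 1.800e+02 -1.000e-02  3.989e+01] F [ 0.5 -0.4 -0.4] w 0.0872 g 0.0
ang [ 0.     -0.     -0.0003]
[1.52, -1.8, 0.75]
```

View pics/placed.png

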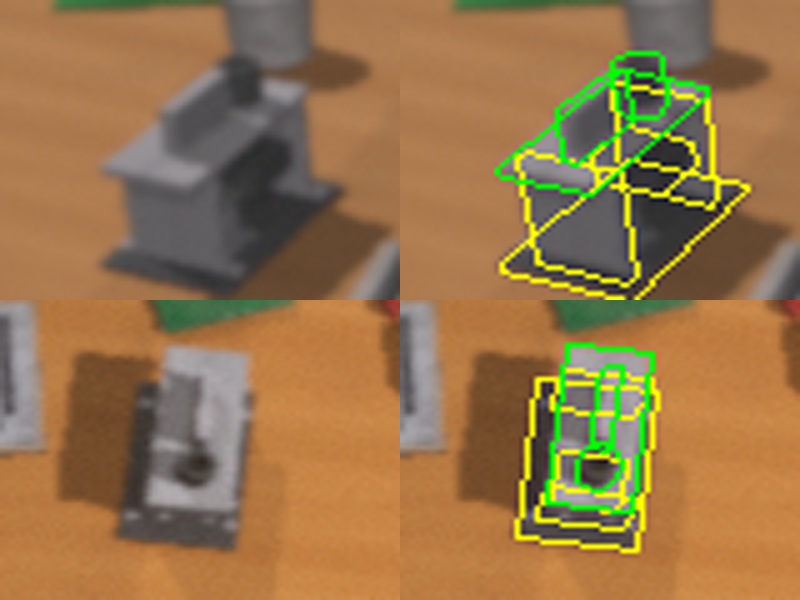

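Leaf lies flat across both uprights, with the knuckle near (264,205) side / (348,161) top, within about 2 mm of the bush. Now the pin.

Call:
drive_tool --angular '[[0,0,0],[0,0,0],[0,0,0],[0,0,0],[0,0,0],[0,0,0],[0,0,0]]' --delta_pos '[[1.52,-1.8,0.75],[1.52,-1.8,0.75],[1.52,-1.8,0.75],[1.52,-1.8,0.75],[1.52,-1.8,0.75],[1.52,-1.8,0.75],[0,0,0]]' --gripper '[8.7,8.7,8.7,8.7,8.7,8.7,8.7]'

```text
time_s: 16.25
tool_pos: [0.5562, 0.3479, 0.2277]
tool_rot: [-179.9, 0.1, 40.3]
force: [-0.1, 1.3, 0.5]
grip_width: 0.0869
grasp_force: 0.0
```

Run:
```python
from h import *
s=eyes.read_camera("side")
m=mask(s,"pin",(447,226),25)
if m is not None: print(m.sum(),fit([(s,m)],M["hp"][1:],(.559,.342,0)))
plan([.559,.342,.137],40,8)
a=s["pixels"][:,:,::-1].copy(); im=a.copy()
for Q in M["hp"][1:]: cv2.polylines(im,[cv2.convexHull(np.round(proj(s,Q+[.559,.342,0])).astype(np.int32))],True,(0,255,0),1)
w=lambda q:cv2.resize(q[190:270,410:490],(400,400),interpolation=cv2.INTER_CUBIC)
cv2.imwrite("pics/pin.png",np.hstack([w(a),w(im)]))
```

```text
269 (array([ 0.55955466,  0.34178113, 20.47401856]), np.float64(0.1783949267439318))
t 16.35 pos [0.5582 0.3432 0.2293] rot [1.7996e+02 8.0000e-02 4.0010e+01] F [-0.4 -1.1 -0.5] w 0.0874 g 0.0
ang [0.0001 0.0002 0.    ]
[-0.0, 0.02, 1.15]
```

View pics/pin.png

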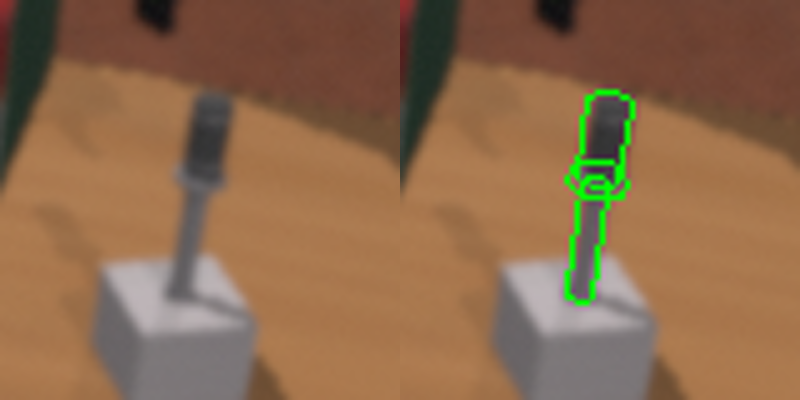

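The pin model outline (green) fits the pin at about (448,225), grip top at z≈0.162. Descend and grip.

Call:
drive_tool --angular '[[0,0,0],[0,0,0],[0,0,0],[0,0,0],[0,0,0],[0,0,0],[0,0,0],[0,0,0],[0,0,0],[0,0,0],[0,0,0],[0,0,0],[0,0,0],[0,0,0],[0,0,0],[0,0,0],[0,0,0],[0,0,0],[0,0,0],[0,0,0]]' --delta_pos '[[0,0.02,1.15],[0,0.02,1.15],[0,0.02,1.15],[0,0.02,1.15],[0,0.02,1.15],[0,0.02,1.15],[0,0.02,1.15],[0,0.02,1.15],[0,0,0],[0,0,0],[0,0,0],[0,0,0],[0,0,0],[0,0,0],[0,0,0],[0,0,0],[0,0,0],[0,0,0],[0,0,0],[0,0,0]]' --gripper '[8.7,8.7,8.7,8.7,8.7,8.7,8.7,8.7,8.7,0,0,0,0,0,0,0,0,0,0,0]' --squeeze 30

```text
time_s: 18.35
tool_pos: [0.5596, 0.3411, 0.1382]
tool_rot: [180.0, -0.0, 39.9]
force: [-0.1, 0.3, -0.2]
grip_width: 0.0194
grasp_force: 30.0
```

Call:
drive_tool --angular '[[0,0,0],[0,0,0],[0,0,0],[0,0,0]]' --delta_pos '[[0,0,0],[0,0,0],[0,0,0],[0,0,0]]' --gripper '[0,0,0,0]'

```text
time_s: 18.75
tool_pos: [0.5595, 0.3411, 0.1382]
tool_rot: [180.0, -0.0, 39.9]
force: [-0.5, 0.5, -0.4]
grip_width: 0.019
grasp_force: 30.0
```

Call:
drive_tool --angular '[[0,0,0],[0,0,0],[0,0,0],[0,0,0],[0,0,0],[0,0,0],[0,0,0],[0,0,0],[0,0,0]]' --delta_pos '[[0,0,-0.6],[0,0,-1.5],[0,0,-2.0],[0,0,-2.0],[0,0,-2.5],[0,0,-2.5],[0,0,-2.5],[0,0,-1.5],[0,0,0]]' --gripper '[0,0,0,0,0,0,0,0,0]'

```text
time_s: 19.65
tool_pos: [0.5607, 0.3415, 0.2927]
tool_rot: [180.0, -0.3, 39.9]
force: [0.0, 0.5, -0.9]
grip_width: 0.0194
grasp_force: 30.2
```

Run:
```python
from h import *
plan([.566,-.132,.282],40,18)
print(telemetry.get_obs()["qpos"].round(1))
```

```text
t 19.65 pos [0.5607 0.3415 0.2927] rot [179.98  -0.31  39.92] F [ 0.   0.5 -0.9] w 0.0194 g 30.187375615350902
ang [ 0.     -0.0003 -0.0001]
[-1.67, 2.04, 0.05]
[-50.6  18.4  22.2  78.2  -6.9  84.4 -78.8]
```

Call:
drive_tool --angular '[[0,0,0],[0,0,0],[0,0,0],[0,0,0],[0,0,0],[0,0,0],[0,0,0],[0,0,0],[0,0,0],[0,0,0],[0,0,0],[0,0,0],[0,0,0],[0,0,0],[0,0,0],[0,0,0],[0,0,0],[0,0,0],[0,0,0],[0,0,0]]' --delta_pos '[[-1.67,2.04,0.05],[-1.67,2.04,0.05],[-1.67,2.04,0.05],[-1.67,2.04,0.05],[-1.67,2.04,0.05],[-1.67,2.04,0.05],[-1.67,2.04,0.05],[-1.67,2.04,0.05],[-1.67,2.04,0.05],[-1.67,2.04,0.05],[-1.67,2.04,0.05],[-1.67,2.04,0.05],[-1.67,2.04,0.05],[-1.67,2.04,0.05],[-1.67,2.04,0.05],[-1.67,2.04,0.05],[-1.67,2.04,0.05],[-1.67,2.04,0.05],[0,0,0],[0,0,0]]' --gripper '[0,0,0,0,0,0,0,0,0,0,0,0,0,0,0,0,0,0,0,0]'

```text
time_s: 21.65
tool_pos: [0.5639, -0.1338, 0.2791]
tool_rot: [-179.9, 0.1, 39.8]
force: [-0.2, 0.9, -1.6]
grip_width: 0.0195
grasp_force: 30.2
```

Run:
```python
from h import *
o=telemetry.get_obs(); tz=o["tool_pos"][2]-.1322; print(o["tool_pos"],o["tool_rot"],"tip z",tz)
tiles=[]
for n in("side","top"):
    p=eyes.read_camera(n); c=proj(p,[[.566,-.132,tz]])[0]
    m=mask(p,"pin",proj(p,[[.566,-.132,tz+.06]])[0],40); print(n,None if m is None else m.sum())
    if m is not None: print("pin",fit([(p,m)],M["pin"][:3],(.566,-.132,0),tz))
    lm=mask(p,"leaf",proj(p,[[.60,-.14,.09]])[0],30)
    if lm is not None: print("leaf",fit([(p,lm)],M["leaf"],(.602,-.137,-6.6),.08))
    a=p["pixels"][:,:,::-1].copy(); im=a.copy()
    for k,off,y,col in(("pin",[*o["tool_pos"][:2],tz],0,(0,255,0)),("leaf",[.6017,-.1365,.08],-6.6,(0,255,255))):
        for Q in M[k]: cv2.polylines(im,[cv2.convexHull(np.round(proj(p,R.from_euler("z",y,degrees=True).apply(Q)+off)).astype(np.int32))],True,col,1)
    c=c.astype(int); w=lambda q:cv2.resize(q[c[1]-40:c[1]+35,c[0]-50:c[0]+50],(400,300),interpolation=cv2.INTER_CUBIC)
    tiles.append(np.hstack([w(a),w(im)]))
cv2.imwrite("pics/above.png",np.vstack(tiles))
```

```text
[ 0.56393955 -0.13378847  0.27908144] [-1.79912357e+02  5.85721787e-02  3.98246913e+01] tip z 0.14688144216374818
side 296
pin (array([ 0.5618845 , -0.13502293,  6.25294898]), np.float64(0.4080153683094859))
leaf (array([ 0.6025532 , -0.13642994, -6.0202314 ]), np.float64(0.07595491740003088))
top None
```

View pics/above.png

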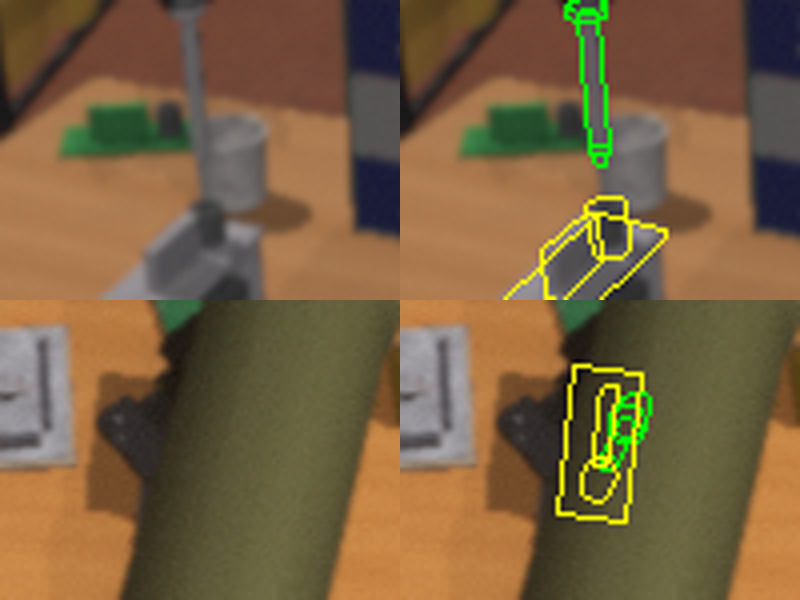

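The pin hangs straight (side view) with its tip a few mm from above the knuckle; the arm hides the top view. Shift by ~3 mm and lower in steps, watching the force.

Call:
drive_tool --angular '[[0,0,0],[0,0,0],[0,0,0],[0,0,0],[0,0,0],[0,0,0],[0,0,0]]' --delta_pos '[[0.14,0.03,0.5],[0.14,0.03,0.7],[0,0,0.7],[0,0,0.6],[0,0,0.3],[0,0,0],[0,0,0]]' --gripper '[0,0,0,0,0,0,0]'

```text
time_s: 22.65
tool_pos: [0.5673, -0.1322, 0.2523]
tool_rot: [180.0, -0.0, 39.9]
force: [0.0, 0.1, -1.6]
grip_width: 0.0191
grasp_force: 30.2
```

Run:
```python
from h import *
o=telemetry.get_obs(); tz=o["tool_pos"][2]-.1322; print(o["tool_pos"],o["force"],"tip z",tz)
p=eyes.read_camera("side"); c=proj(p,[[.566,-.132,.115]])[0]
a=p["pixels"][:,:,::-1].copy()
m=mask(p,"pin",proj(p,[[.566,-.132,tz+.06]])[0],40); lm=mask(p,"leaf",proj(p,[[.60,-.14,.09]])[0],30)
if m is not None:
    T=lambda v:v
    # lateral axis of pin shank from mask rows vs model
    for r in range(int(c[1])-24,int(c[1])+2,3):
        x=np.nonzero(m[r])[0]; print(r,x.min() if len(x) else None,x.max() if len(x) else None,end="; ")
ax=[proj(p,[[*o["tool_pos"][:2],z]])[0].round(1).tolist() for z in(tz,tz+.05)]; print("axis",ax,"bore",proj(p,[[.5665,-.1325,.114]]).round(1))
c=c.astype(int); cv2.imwrite("pics/near.png",cv2.resize(a[c[1]-35:c[1]+25,c[0]-40:c[0]+40],(800,600),interpolation=cv2.INTER_CUBIC)); print("crop org",c-[40,35])
```

```text
[ 0.56725435 -0.13216197  0.25226861] [ 0.00517472  0.1051213  -1.61631913] tip z 0.1200686123801574
178 267 270; 181 267 271; 184 267 271; 187 268 271; 190 268 272; 193 268 272; 196 269 272; 199 270 272; 202 None None; axis [[270.9, 201.5], [269.3, 185.4]] bore [[271.1 203.2]]
crop org [231 167]
```

View pics/near.png

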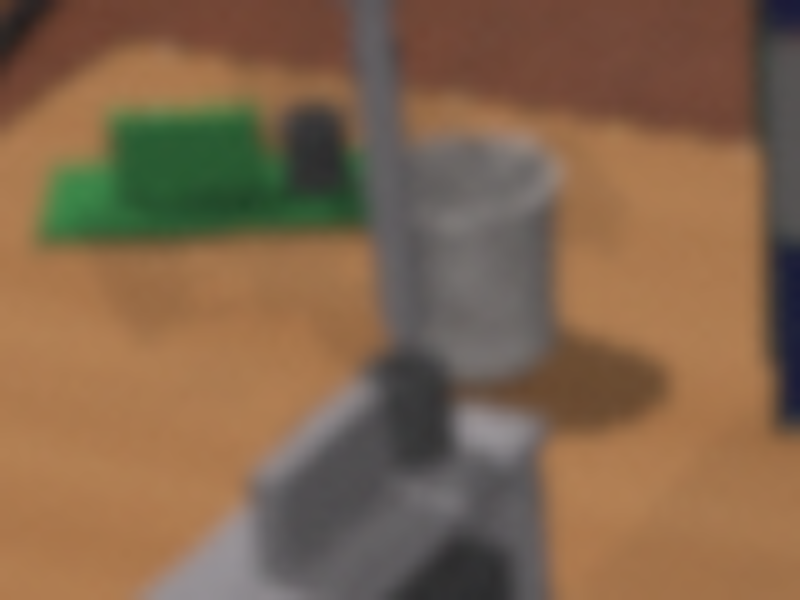

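Tip at crop x≈403 (px 271,201), directly above the knuckle's middle (right edge 450 − half width 48 ≈ 402). Lower it in.

Call:
drive_tool --angular '[[0,0,0],[0,0,0],[0,0,0],[0,0,0],[0,0,0]]' --delta_pos '[[0,0,0.3],[0,0,0.3],[0,0,0.3],[0,0,0.3],[0,0,0]]' --gripper '[0,0,0,0,0]'

```text
time_s: 23.3
tool_pos: [0.5669, -0.132, 0.2395]
tool_rot: [-180.0, 0.0, 39.9]
force: [0.2, -0.5, -2.3]
grip_width: 0.0191
grasp_force: 30.2
```

Call:
drive_tool --angular '[[0,0,0],[0,0,0],[0,0,0],[0,0,0]]' --delta_pos '[[0,0,0.2],[0,0,0.2],[0,0,0.2],[0,0,0]]' --gripper '[0,0,0,0]'

```text
time_s: 23.7
tool_pos: [0.5669, -0.1324, 0.2338]
tool_rot: [-180.0, 0.0, 39.9]
force: [-1.1, -0.7, -1.3]
grip_width: 0.0189
grasp_force: 30.2
```

Call:
drive_tool --angular '[[0,0,0],[0,0,0],[0,0,0],[0,0,0],[0,0,0]]' --delta_pos '[[0,0,0.4],[0,0,0.4],[0,0,0.4],[0,0,0.4],[0,0,0]]' --gripper '[0,0,0,0,0]'

```text
time_s: 24.2
tool_pos: [0.5668, -0.1319, 0.2173]
tool_rot: [-180.0, 0.0, 39.9]
force: [-1.1, -0.4, -2.7]
grip_width: 0.0192
grasp_force: 30.2
```

Call:
drive_tool --angular '[[0,0,0],[0,0,0],[0,0,0],[0,0,0],[0,0,0]]' --delta_pos '[[0,0,0.4],[0,0,0.4],[0,0,0.4],[0,0,0.4],[0,0,0]]' --gripper '[0,0,0,0,0]'

```text
time_s: 24.7
tool_pos: [0.5669, -0.132, 0.2014]
tool_rot: [-180.0, 0.0, 39.9]
force: [-0.3, -0.3, -2.2]
grip_width: 0.0194
grasp_force: 30.2
```

Call:
drive_tool --angular '[[0,0,0],[0,0,0],[0,0,0],[0,0,0],[0,0,0],[0,0,0]]' --delta_pos '[[0,0,0.4],[0,0,0.4],[0,0,0.4],[0,0,0.3],[0,0,0.2],[0,0,0]]' --gripper '[0,0,0,0,0,0]'

```text
time_s: 25.3
tool_pos: [0.5671, -0.132, 0.1847]
tool_rot: [-180.0, 0.0, 39.9]
force: [-1.0, -1.4, -1.4]
grip_width: 0.0195
grasp_force: 30.2
```

Call:
drive_tool --angular '[[0,0,0],[0,0,0],[0,0,0],[0,0,0]]' --delta_pos '[[0,0,0.2],[0,0,0.2],[0,0,0.2],[0,0,0]]' --gripper '[0,0,0,0]'

```text
time_s: 25.7
tool_pos: [0.5671, -0.132, 0.1788]
tool_rot: [-180.0, 0.0, 39.9]
force: [-0.9, -0.5, -1.8]
grip_width: 0.0194
grasp_force: 30.2
```

Call:
drive_tool --angular '[[0,0,0],[0,0,0],[0,0,0],[0,0,0],[0,0,0]]' --delta_pos '[[0,0,0.25],[0,0,0.25],[0,0,0.25],[0,0,0.25],[0,0,0]]' --gripper '[0,0,0,0,0]'

```text
time_s: 26.2
tool_pos: [0.5671, -0.1326, 0.1687]
tool_rot: [180.0, 0.0, 39.9]
force: [-2.1, -2.7, -1.6]
grip_width: 0.0194
grasp_force: 30.2
```

Call:
drive_tool --angular '[[0,0,0],[0,0,0],[0,0,0],[0,0,0]]' --delta_pos '[[0,0,0.25],[0,0,0.25],[0,0,0.25],[0,0,0]]' --gripper '[0,0,0,0]'

```text
time_s: 26.6
tool_pos: [0.5671, -0.1323, 0.1612]
tool_rot: [180.0, 0.0, 39.9]
force: [0.0, -2.7, -2.2]
grip_width: 0.0194
grasp_force: 30.2
```

Call:
drive_tool --angular '[[0,0,0],[0,0,0],[0,0,0],[0,0,0],[0,0,0],[0,0,0]]' --delta_pos '[[-0.03,0.04,0.2],[0,0,0.3],[0,0,0.3],[0,0,0.3],[0,0,0.3],[0,0,0]]' --gripper '[0,0,0,0,0,0]'

```text
time_s: 27.2
tool_pos: [0.567, -0.1326, 0.147]
tool_rot: [-180.0, 0.0, 39.9]
force: [0.2, -2.8, -3.4]
grip_width: 0.0189
grasp_force: 30.2
```

Call:
drive_tool --angular '[[0,0,0],[0,0,0],[0,0,0],[0,0,0]]' --delta_pos '[[0,0,0],[0,0,0],[0,0,0],[0,0,0]]' --gripper '[0,0,0,0]'

```text
time_s: 27.6
tool_pos: [0.567, -0.1325, 0.1475]
tool_rot: [-180.0, 0.0, 39.9]
force: [-0.6, -3.5, -2.7]
grip_width: 0.0192
grasp_force: 30.2
```

Run:
```python
from h import *
o=telemetry.get_obs(); tz=o["tool_pos"][2]-.1322; print(o["tool_pos"],o["force"],o["wrist_torque"],o["grasp_force"],"tip z",tz)
p=eyes.read_camera("side"); c=proj(p,[[.575,-.132,.09]])[0].astype(int)
im=p["pixels"][:,:,::-1].copy(); a=im.copy()
lm=mask(p,"leaf",proj(p,[[.60,-.14,.09]])[0],30)
if lm is not None: print("leaf",fit([(p,lm)],M["leaf"],(.602,-.137,-6.6),.08))
for k,off,y,col in(("pin",[*o["tool_pos"][:2],tz],0,(0,255,0)),("leaf",[.6017,-.1365,.08],-6.6,(0,255,255))):
    for Q in M[k]: cv2.polylines(im,[cv2.convexHull(np.round(proj(p,R.from_euler("z",y,degrees=True).apply(Q)+off)).astype(np.int32))],True,col,1)
w=lambda q:cv2.resize(q[c[1]-45:c[1]+45,c[0]-40:c[0]+40],(400,450),interpolation=cv2.INTER_CUBIC)
cv2.imwrite("pics/final.png",np.hstack([w(a),w(im)]))
```

```text
[ 0.5669844  -0.13248087  0.14747315] [-0.56878393 -3.543965   -2.69330691] [-1.00385546  0.14499141 -0.03568074] 30.215385786359548 tip z 0.015273146370583218
leaf (array([ 0.60289618, -0.13601762, -5.7829544 ]), np.float64(0.0861308854752092))
```

View pics/final.png

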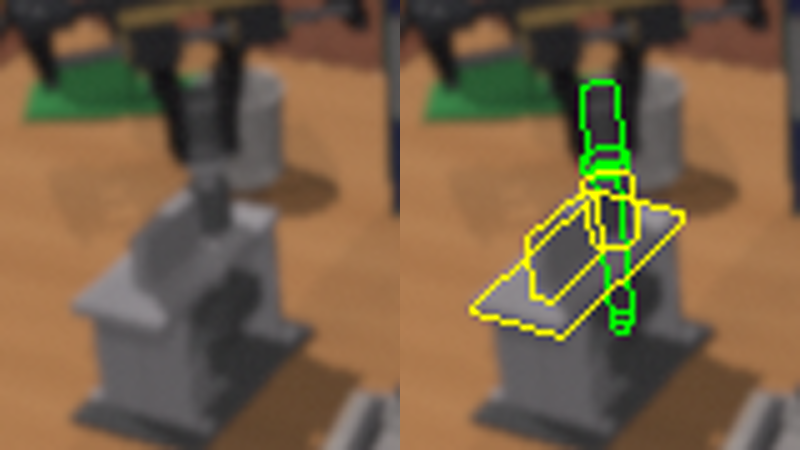

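The pin is through the knuckle and bush: collar about 11 mm above the knuckle, tip about 15 mm below the bush (estimated from TCP height). The leaf is still flat.

```bash
python3 -c "
from h import *
print(env.sign_off())"
```

```text
the job is handed in; nothing more can be done
None
```

I handed the job in at about 28 s: the leaf lies flat and released on both uprights with its knuckle over the bush. The pin is still gripped and passes through knuckle and bush, with its collar about 1 cm above the knuckle and its tip about 15 mm below the bush. That tip depth is worked out from the tool height because the tip isn't visible in the pictures, and sign-off returned no verdict.

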